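# Close the signal box on its dowels and hold it shut

### The job

Close the signal box that is screwed to the desk: pick out the loose cover that is as long as the open lower half, turn it so that its round plug is at the cable-gland end, and set it onto the two dowels. Press it down against the spring pad until the joint is closed all round, and finish while still holding it pressed shut, so that a colleague can put in the screws. Leave the shorter cover and the other things on the desk where they are.

Things in the scene. Friction and masses are not known exactly. Their poses are not given: they have to be found in the camera images.
- lower: Open lower half of the grey plastic signal box: tray 110 (x) x 48 (y) x 40 mm (z), 5 mm walls, fixed to the desk; origin at the centre of its underside, z up. A black cable gland sticks 22 mm out of its +x end, a foot 4 mm high 19 mm out of each end. Two upright steel dowels stand on its long centre line, the thicker at the gland end, and a white spring pad between them.
- lower_big (a point): Foot of the 12 mm dowel, in the plane of the rim (40 mm above the desk), at x = +40 mm of lower. The dowel stands 16 mm above the rim; its top 6 mm tapers by 3 mm in radius.
- lower_small (a point): The same for the 8 mm dowel, at x = -40 mm
- spring_pad (a joint): Travel of the white 22 x 26 mm pad in the middle of the lower half (m): 0 when free, 5 mm proud of the rim; 0.005 when flush with the rim; stop at 0.008. It gives from about 4 N, needs about 9 N to be flush, and lifts the cover off again if let go.
- cover: Loose cover that fits: grey plastic block 110 (x) x 48 (y) x 26 mm (z), about 0.14 kg, lying on the desk hollow side down; origin at the centre of its underside, z up. Two round holes 20 mm deep in its underside take the dowels. On its top at x = +36 mm sits a black round plug, 22 mm wide, 7 mm high: this end goes over the gland end. It can be gripped across its 48 mm width.
- cover_big (a point): Mouth of the cover's 13.5 mm hole, on its underside, at x = +40 mm of cover
- cover_small (a point): The same for its 9.5 mm hole, at x = -40 mm
- short_cover: Cover of another box, of the same make but only 84 mm long (48 wide, 26 high), plug at its +x end; it does not fit. Origin at the centre of its underside. Not to be moved.
- screwdriver: Screwdriver 180 mm long lying on the desk near the robot, up to about 30 mm high; origin under its middle. Bystander.
- screw_dish: Steel dish 50 x 60 x 16 mm with screws; origin at the centre of its underside. Bystander.
- punch: Black hole punch with a grey lever, 100 x 110 mm, 60 mm high; origin at the centre of its underside. Bystander.
- sharpener: Blue desk pencil sharpener, 75 x 55 x 75 mm, crank at its +x end; origin at the centre of its underside. Bystander.
- mug: White mug, 80 mm wide, 90 mm high, handle to its +y; origin at the centre of its underside. Bystander.
- mouse: Black computer mouse, 100 x 58 x 31 mm; origin at the centre of its underside. Bystander.
- tape: Roll of clear tape lying flat, 90 mm wide, 24 mm high; origin at the centre of its underside. Bystander.
Mind the look-alikes: they are no part of the job. What is shaped like the cover but green or yellow is not meant.

How it is judged (in metres and radians):
On the way, in this order (a step that is already met when the one before it is completed fails the run):
1. the matching cover is lifted clear of the desk (height (world z) of each of cover_big, cover_small above 0.05 m), for 0.1 s.
2. the cover is down on both dowels, joint closed, pressed (horizontal distance between cover_big and lower_big below 0.003 m and z of cover_big in the frame of lower between 0.037 and 0.042 m and horizontal distance between cover_small and lower_small below 0.003 m and z of cover_small in the frame of lower between 0.037 and 0.042 m and contact force between cover and lower above 5 N and contact force between any of the fingers, the arm and cover above 1 N), for 0.3 s.
At the end, for the whole second after the job is handed in: Both hole mouths of the cover lie within 3 mm (horizontally) of their dowels and no more than 2 mm above the rim, the cover presses on the lower half and its spring pad with more than 5 N, and the robot is still in contact with the cover (more than 1 N) (all of step 2); the arm keeps its last pose, push and grip.
It fails at once if the shorter cover or another bystander is moved by more than 30 mm (distance of any of short_cover, screwdriver, screw_dish, punch, sharpener, mug, mouse, tape from where it was at the start of the episode above 0.03 m).
It fails at once if the mug, the sharpener or the punch is tipped over (angle between any of mug, sharpener, punch's own z axis and vertical above 0.5 rad).
It also fails if it takes over 35 s, if anything falls off the work surface, if the arm or the gripper's body presses on something with over 40 N, if the wrist force passes 120 N, or if a joint passes its speed limit or range.

### The arm

A 6-joint arm with a two-finger parallel gripper is mounted at the origin on the work surface. World frame = base frame: x ahead of the robot, y to its left, z up, the work surface at z = 0. Lengths are in m, angles in degrees, forces in N, time in s.
With the tool pointing down it reaches from about 0.35 to 0.975 m from the base axis. Payload 4.9 kg.
Tool frame: the origin (TCP) lies at the very end of the fingers, on their centre line; the grasp point (between the pads) lies 19 mm behind it (r.grip_depth is the distance from the TCP to the grasp point, in m); z points along the fingers, y is the line along which they close (so a half turn about z gives the same grasp; the last joint's range is limited). The gripper opens to 85 mm and grips with 20 to 120 N. Pads are 22 mm wide; open, the fingers measure 114 mm over their backs; the gripper's body (76 mm by 85 mm) begins 54 mm behind the grasp point. The pads swing forward as they close: fully open they stand 13 mm farther back than shut.
Start: joints at [-6.818, 3.019, 92.412, -0, 84.569, -6.818], TCP at [0.625, 0, 0.231] pointing down, gripper open.
Joint ranges: [-172.51, 172.51], [-57.92, 126.97], [3.15, 148.05], [-58.71, 238.71], [5.1, 150.11], [-179.66, 179.66]. Speed limits (degrees/s): [147.25, 147.25, 180, 180, 180, 180].

### API

Orientations are given as [roll, pitch, yaw] about the fixed x, y, z axes, in that order (R = Rz(yaw) Ry(pitch) Rx(roll)).
In Python, from rig import r, vision, ticket gives the robot as it stands.
- The arm moves only by the tool arm_command, never from a script. Its argument "series" is a list of rows, each an object of numbers: "x", "y", "z": the shift along the world's x, y, z each as a share of 1 m, from -1 to 1; "spin": the turn about the world's z as a share of 360 degrees, from -1 to 1; "gripper": the opening, from 0 (shut) to 1 (fully open). In form: [{"x": .., "y": .., "z": .., "spin": .., "gripper": ..}, ...]. A call has 1 to 8 rows; each row shifts and turns the commanded pose from where the row before left it; what a row does not reach is not made up. A row lasts 1/10 s, in which the tool goes at most 50 mm and 8.59 degrees, less where a joint would pass 70% of its speed; a pose out of reach is approached as far as the arm can. A call with a number of a shift or a turn outside -1 to 1 is refused whole. A call with a gripper value outside its range is refused whole. The fingers move at their own pace and stop on an object; the grip force is fixed at half the most. Time passes only in rows, so rows that do not move let the fingers close. It gives the time, the measured TCP pose, the force, the opening and the grip force at its end, in the units of the state.
- r.get_obs(): the state, without advancing time (a new reading comes with each control period).
- vision.get_image(name): name is "scene" or "side" or "wrist"; returns a dict with "color" (384x512x3 uint8, red, green, blue), "z_map" (384x512 float32, m along the optical axis (not along the pixel's ray), 0 where there is no reading), "vfov" (degrees; the focal length in pixels is half the picture's height over the tangent of half this angle, whatever the lens; pixels are square), "cx", "cy" (the principal point, pixels), "k1" (the pictures are not rectified: a ray, as slopes to the right and down, at radius r is drawn at 1 + k1 r^2 times it, then the intrinsics apply), "R" (3x3) and "t" (3): a world point X has camera coordinates R X + t. Camera axes: x right, y down, z forward; pixel columns grow to the right and rows downward; lengths in m; the calibration is good to about 2 mm. A picture is of the moment at which its call begins.
- ticket.job_done(): hands the job in; it is judged then, once.
The state is a dict: "time_s": time; "q": joint angles; "joint_vel": joint speeds; "effort": joint torques, N m; "tcp_pos": TCP position; "tool_rot": TCP orientation; "force": force on the tool from outside, world axes, zero at the start; "torque": the same for the moment, N m; "opening": finger opening in m; "gripper_force": force on a finger pad.
Only numpy, scipy, OpenCV 4.12 (cv2) and the standard library are available. Lean on these libraries where they do the work, as an engineer would, in place of code of your own. Each camera call takes 0.05 s, during which the arm holds its last target. There are 200 camera calls.

## Working session

There is one attempt and no reset: what is moved stays moved. The work goes in short steps, Python scripts to look and compute and a tool call to move; the robot and the scene stay as the last step left them, time stands still between calls to the robot, and variables do not carry over. Pictures are saved under pics/ and viewed, at most 10 in all, crops included, and the job is handed in when it is done.

Besides the shell and the picture viewer there is one more tool, called as a command line: name --argument value ..., lists and objects as JSON in quotes. arm_command: Moves the arm, as the interface text tells. Its arguments: {"type":"object","properties":{"series":{"type":"array","items":{"type":"object","properties":{"x":{"type":"number","minimum":-1,"maximum":1},"y":{"type":"number","minimum":-1,"maximum":1},"z":{"type":"number","minimum":-1,"maximum":1},"spin":{"type":"number","minimum":-1,"maximum":1},"gripper":{"type":"number"}}}}},"required":["series"]}

```bash
mkdir -p pics
cat > h.py <<'E'
import numpy as np, cv2
from rig import r, vision, ticket
def K(im):
    h,w=im["z_map"].shape; f=h/2/np.tan(np.radians(im["vfov"])/2)
    return np.array([[f,0,im["cx"]],[0,f,im["cy"]],[0,0,1.]]), np.array([im["k1"],0,0,0,0])
def cloud(im):
    h,w=im["z_map"].shape; k,d=K(im)
    u,v=np.meshgrid(np.arange(w),np.arange(h))
    p=cv2.undistortPoints(np.stack([u,v],-1).reshape(-1,1,2).astype(np.float64),k,d).reshape(h,w,2)
    z=im["z_map"][...,None].astype(float)
    P=np.concatenate([p*z,z],-1)
    W=(P-np.array(im["t"]))@np.array(im["R"])
    W[im["z_map"]==0]=np.nan
    return W
def save(name,img,s=1):
    cv2.imwrite("pics/"+name,cv2.resize(img[...,::-1],None,fx=s,fy=s,interpolation=cv2.INTER_CUBIC))
E
python3 - <<'E'
from h import *
o=r.get_obs();print(o["time_s"],o["tcp_pos"],o["tool_rot"],o["force"])
for n in("scene","wrist"):
    im=vision.get_image(n);np.save(n+".npy",im,allow_pickle=True);save(n+"0.png",im["color"],1.5)
    print(n,im["vfov"],im["k1"],-np.array(im["R"]).T@im["t"])
E
```

```text
0.0 [6.24389749e-01 9.95819768e-05 2.30077175e-01] [-1.79883857e+02 -1.24643964e-02  9.00027250e+01] [-0.11425324 -0.41258574  0.61564655]
scene 57.00331019943866 -0.04235253873582124 [ 1.15102153 -0.13803577  0.96362451]
wrist 69.06505950502594 -0.06367951380108329 [0.62375014 0.06988529 0.3730467 ]
```

View pics/scene0.png

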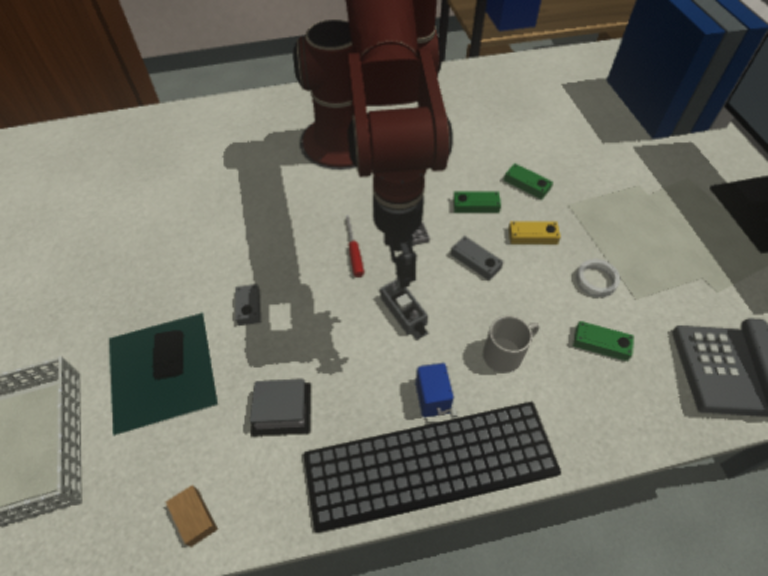

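View pics/wrist0.png

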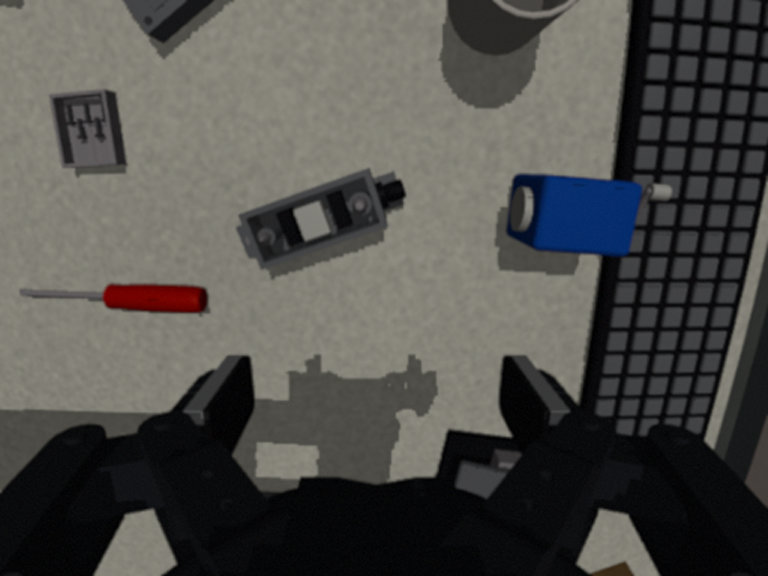

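The scene picture (768-wide, scaled by 1.5) shows these possible covers:
- Grey at (477,257), plug at its lower right.
- Grey at (247,304), plug at its lower end; it looks shorter.
- Green at (477,201), (528,180) and (603,340), and yellow at (534,232). All four are ruled out by colour.

The open lower half is at (404,307). The wrist picture shows it at (318,218), with the gland at its right end (392,190). Next I'll measure both grey covers.

```bash
cat >> h.py <<'E'
def top(W,c,zr,rad=.09):
    "rectangle (centre, size, yaw of long side) of points at heights zr round c"
    m=(np.hypot(W[...,0]-c[0],W[...,1]-c[1])<rad)&(W[...,2]>zr[0])&(W[...,2]<zr[1])
    n,l,s,_=cv2.connectedComponentsWithStats(m.astype(np.uint8))
    i=1+np.argmax(s[1:,4]); p=W[l==i]
    (cx,cy),(a,b),t=cv2.minAreaRect((p[:,:2]*1000).astype(np.float32))
    if a<b: a,b,t=b,a,t+90
    return np.round([cx,cy,a,b,t],1), p[:,2].mean(), (l==i)
E
python3 - <<'E'
from h import *
im=np.load("scene.npy",allow_pickle=True).item();W=cloud(im);g=im["color"]
print("desk",W[100:350:10,100:400:10,2][np.isfinite(W[100:350:10,100:400:10,2])].__class__, np.nanmedian(W[150:330,80:400,2]))
for n,(u,v) in dict(A=(477,257),B=(247,300)).items():
    c=W[int(v/1.5),int(u/1.5)];print(n,c)
    R,z,m=top(W,c,(.02,.03));print(R,z)
    R,z,mp=top(W,R[:2]/1000,(.0295,.04));print("plug",R,z)
w=np.load("wrist.npy",allow_pickle=True).item();Ww=cloud(w)
for nm,(u,v) in dict(pad=(312,222),big=(360,204),small=(266,236),gland=(392,190),rimfar=(372,178)).items(): print(nm,Ww[int(v/1.5),int(u/1.5)])
c=Ww[148,208]
R,z,m=top(Ww,c,(.034,.044));print("lower",R,z)
for rng in((.047,.06),(.0425,.0468)):
  mm=(np.hypot(Ww[...,0]-c[0],Ww[...,1]-c[1])<.07)&(Ww[...,2]>rng[0])&(Ww[...,2]<rng[1])
  n,l,s,_=cv2.connectedComponentsWithStats(mm.astype(np.uint8))
  for i in range(1,n):
    if s[i,4]>8: print(rng,s[i,4],Ww[l==i].mean(0))
a=g[110:235,140:360]; cv2.imwrite("pics/c1.png",cv2.resize(a[...,::-1],None,fx=3.5,fy=3.5,interpolation=cv2.INTER_CUBIC))
E
```

```text
desk <class 'numpy.ndarray'> -0.00014337400155905571
A [0.48954791 0.22139323 0.02635123]
[480.2 221.1 111.7  52.2  34.7] 0.025294765176186104
plug [510.5 241.7  19.5  17.   80.8] 0.031683233986313716
B [ 0.48987149 -0.29165188  0.02601191]
[ 490.7 -290.6   87.4   48.4  176. ] 0.025285525326219496
plug [ 513.3 -292.3   18.8   17.5   88.1] 0.031682238109679274
pad [0.57285314 0.02980024 0.0441386 ]
big [0.61112514 0.04462956 0.05581408]
small [0.53744669 0.02041221 0.05184974]
gland [0.63542814 0.05450138 0.0303656 ]
rimfar [0.61950472 0.06333453 0.00143587]
lower [572.3  31.1 110.   47.4  18.8] 0.040095976345363875
(0.047, 0.06) 82 [0.61044101 0.04378452 0.05393999]
(0.047, 0.06) 36 [0.53579097 0.01821798 0.05293553]
(0.0425, 0.0468) 390 [0.57221347 0.03113693 0.0453566 ]
(0.0425, 0.0468) 9 [0.53680848 0.01945242 0.04393963]
```

View pics/c1.png

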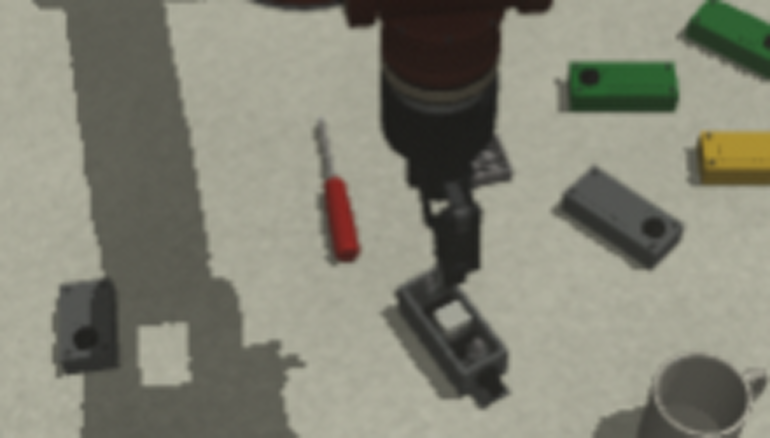

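Grey A at crop pixel (622,218) is the matching cover. It measures 112 x 52 mm with its centre at (480,221) mm, and its plug (654,228) points along yaw about 34.5°. Grey B at crop (87,325) is 87 mm long, so it is the short one. The lower half is at (572,31) mm with yaw 18.8°, gland end at +x. I'll move to hover over A.

arm_command --series '[{"x":-0.018,"y":0.0275,"spin":-0.0193,"gripper":1},{"x":-0.018,"y":0.0275,"spin":-0.0193,"gripper":1},{"x":-0.018,"y":0.0275,"spin":-0.0193,"gripper":1},{"x":-0.018,"y":0.0275,"spin":-0.0193,"gripper":1},{"x":-0.018,"y":0.0275,"spin":-0.0193,"gripper":1},{"x":-0.018,"y":0.0275,"spin":-0.0193,"gripper":1},{"x":-0.018,"y":0.0275,"spin":-0.0193,"gripper":1},{"x":-0.018,"y":0.0275,"spin":-0.0193,"gripper":0.8}]'

```text
schema error: expected keys x, y, z, spin, gripper
```

Run:
```python
from h import *
im=vision.get_image("wrist");o=r.get_obs();print(o["time_s"],o["tcp_pos"],o["tool_rot"],o["opening"])
W=cloud(im);save("w1.png",im["color"],1.2)
R,z,m=top(W,(.48,.221),(.02,.03));print(R,z)
R,z,m=top(W,(.51,.242),(.0295,.04));print("plug",R,z)
s=cloud(np.load("scene.npy",allow_pickle=True).item())
print("dish",s[int(235/1.5),int(420/1.5)])
```

```text
0.15 [6.24500784e-01 5.29441076e-05 2.30337064e-01] [-1.79907853e+02 -9.83679196e-03  9.00000277e+01] 0.08523415371943574
[456.7 185.   51.8  25.7 178.6] 0.025951150744038184
plug [455.  190.1   0.    0.    0. ] 0.030576504569409656
dish [ 3.76522270e-01  1.21900320e-01 -1.08749831e-04]
```

View pics/w1.png

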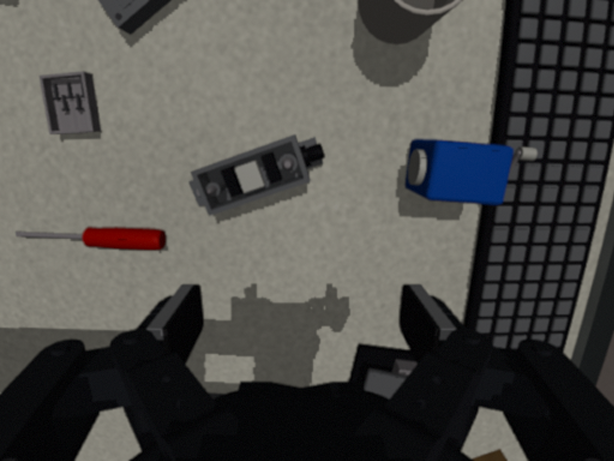

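The move was refused because every row needs all five keys. The picture is unchanged, with the lower half at (252,178). I'll resend with z included.

arm_command --series '[{"x":-0.018,"y":0.0275,"z":0,"spin":-0.0193,"gripper":1},{"x":-0.018,"y":0.0275,"z":0,"spin":-0.0193,"gripper":1},{"x":-0.018,"y":0.0275,"z":0,"spin":-0.0193,"gripper":1},{"x":-0.018,"y":0.0275,"z":0,"spin":-0.0193,"gripper":1},{"x":-0.018,"y":0.0275,"z":0,"spin":-0.0193,"gripper":1},{"x":-0.018,"y":0.0275,"z":0,"spin":-0.0193,"gripper":1},{"x":-0.018,"y":0.0275,"z":0,"spin":-0.0193,"gripper":1},{"x":-0.018,"y":0.0275,"z":0,"spin":-0.0193,"gripper":0.8}]'

```text
time_s: 0.95
tcp_pos: [0.4799, 0.2209, 0.231]
tool_rot: [-180.0, 0.0, 34.1]
force: [-0.5, -0.9, 0.6]
opening: 0.0728
gripper_force: 0.0
```

Run:
```python
from h import *
im=vision.get_image("wrist");o=r.get_obs();print(o["time_s"],o["tcp_pos"],o["tool_rot"],o["opening"])
W=cloud(im);save("w2.png",im["color"],1.2)
R,z,m=top(W,(.48,.221),(.02,.03));print(R,z)
R,z,m=top(W,(.51,.242),(.0295,.04));print("plug",R,z)
```

```text
1.0 [0.47758303 0.22426112 0.23092865] [-1.79779071e+02  2.39469850e-02  3.41000733e+01] 0.06865037737773087
[479.  224.4 108.7  48.2  34.2] 0.026641006343807828
plug [508.5 244.7  20.6  20.1 150.8] 0.03247143742504408
```

View pics/w2.png

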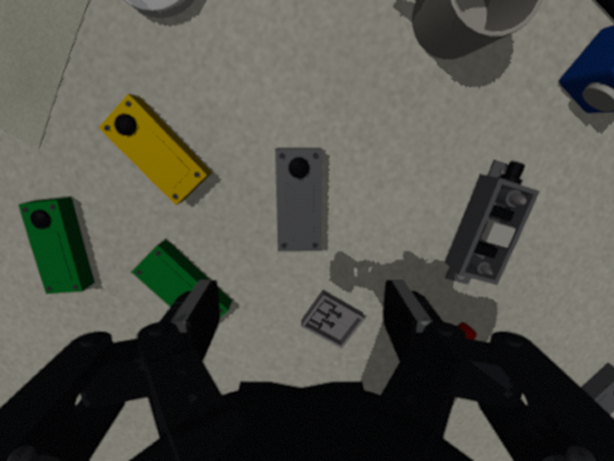

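The wrist view shows the grey cover at (301,200) with its plug at (299,168), well centred between the fingers. The yellow and green blocks and the dish lie clear of it. I'll take one settled reading.

Run:
```python
from h import *
for i in range(2):
    im=vision.get_image("wrist");o=r.get_obs();print(o["time_s"],o["tcp_pos"],o["tool_rot"],o["opening"])
W=cloud(im)
R,z,m=top(W,(.48,.221),(.02,.03));print(R,z)
R,z,m=top(W,(.51,.242),(.0295,.04));print("plug",R,z)
R,z,m=top(W,(.572,.031),(.034,.044));print("lower",R,z)
for n,c in dict(dish=(320,310),green=(215,305)).items(): print(n,W[int(c[1]/1.2),int(c[0]/1.2)])
```

```text
1.05 [0.47899645 0.22238446 0.23095577] [-1.79928216e+02  2.31917909e-02  3.45811418e+01] 0.06841304241201368
1.1 [0.48002972 0.22105854 0.23104966] [1.79994289e+02 1.93335157e-02 3.46349001e+01] 0.06767377917891922
[479.2 224.3 108.7  48.2  34.5] 0.02662639699050427
plug [508.6 244.9  21.2  19.5 150.7] 0.032504222389834116
lower [571.9  31.3 110.   50.4  18.6] 0.03919868007741672
dish [0.37863238 0.12686183 0.00753245]
green [0.46271143 0.25343914 0.25508541]
```

arm_command --series '[{"x":-0.001,"y":0.003,"z":-0.045,"spin":0,"gripper":0.8},{"x":0,"y":0,"z":-0.045,"spin":0,"gripper":0.8},{"x":0,"y":0,"z":-0.045,"spin":0,"gripper":0.8},{"x":0,"y":0,"z":-0.04,"spin":0,"gripper":0.8},{"x":0,"y":0,"z":-0.03,"spin":0,"gripper":0.8},{"x":0,"y":0,"z":-0.012,"spin":0,"gripper":0.8},{"x":0,"y":0,"z":-0.006,"spin":0,"gripper":0.8},{"x":0,"y":0,"z":0,"spin":0,"gripper":0.8}]'

```text
time_s: 1.9
tcp_pos: [0.4807, 0.2227, 0.0087]
tool_rot: [180.0, -0.0, 34.4]
force: [0.1, 0.4, -0.2]
opening: 0.0681
gripper_force: 0.0
```

arm_command --series '[{"x":0,"y":0,"z":0,"spin":0,"gripper":0},{"x":0,"y":0,"z":0,"spin":0,"gripper":0},{"x":0,"y":0,"z":0,"spin":0,"gripper":0},{"x":0,"y":0,"z":0,"spin":0,"gripper":0},{"x":0,"y":0,"z":0,"spin":0,"gripper":0},{"x":0,"y":0,"z":0,"spin":0,"gripper":0}]'

```text
time_s: 2.5
tcp_pos: [0.482, 0.2236, 0.0108]
tool_rot: [179.9, -0.2, 34.4]
force: [-0.3, 0.3, 6.2]
opening: 0.0468
gripper_force: 63.8
```

arm_command --series '[{"x":0,"y":0,"z":0.01,"spin":0,"gripper":0},{"x":0,"y":0,"z":0.03,"spin":0,"gripper":0},{"x":0,"y":0,"z":0.04,"spin":0,"gripper":0},{"x":0,"y":0,"z":0.04,"spin":0,"gripper":0},{"x":0,"y":0,"z":0,"spin":0,"gripper":0},{"x":0,"y":0,"z":0,"spin":0,"gripper":0}]'

```text
time_s: 3.1
tcp_pos: [0.4806, 0.2232, 0.1299]
tool_rot: [179.9, -0.2, 34.4]
force: [-0.8, 1.2, -2.1]
opening: 0.0465
gripper_force: 63.1
```

arm_command --series '[{"x":0.013,"y":-0.027,"z":0,"spin":-0.006,"gripper":0},{"x":0.013,"y":-0.027,"z":0,"spin":-0.006,"gripper":0},{"x":0.013,"y":-0.027,"z":0,"spin":-0.007,"gripper":0},{"x":0.013,"y":-0.027,"z":0,"spin":-0.007,"gripper":0},{"x":0.013,"y":-0.027,"z":0,"spin":-0.006,"gripper":0},{"x":0.013,"y":-0.027,"z":0,"spin":-0.006,"gripper":0},{"x":0.013,"y":-0.027,"z":0,"spin":-0.006,"gripper":0},{"x":0,"y":0,"z":0,"spin":0,"gripper":0}]'

```text
time_s: 3.9
tcp_pos: [0.5706, 0.0313, 0.126]
tool_rot: [-180.0, 0.2, 18.4]
force: [-1.1, 0.5, -1.7]
opening: 0.0469
gripper_force: 63.0
```

Run:
```python
from h import *
vision.get_image("side")
im=vision.get_image("wrist");o=r.get_obs();print(o["time_s"],o["tcp_pos"],o["tool_rot"],o["opening"],o["force"])
W=cloud(im);save("w3.png",im["color"],1.2)
t=o["tcp_pos"]
m=(np.abs(W[...,0]-t[0])<.09)&(np.abs(W[...,1]-t[1])<.09)
z=W[m][:,2];print(np.histogram(z[np.isfinite(z)],bins=np.arange(.0,.26,.01)))
s=vision.get_image("side");save("s3.png",s["color"],1.5)
np.save("side3.npy",s,allow_pickle=True);np.save("wrist3.npy",im,allow_pickle=True)
```

```text
4.0 [0.56958186 0.0338165  0.12611972] [-179.88522694    0.21106699   18.52516367] 0.04639933854995135 [ 0.01099335  0.73787379 -1.69107902]
(array([11813,    23,   408,   442,   423,    10,     0,     0,     0,
           0,     0,   101,   186,   552, 16844,   848,  1024,  1804,
        6139,  4521,  9923, 10949,  7373,     1,     0]), array([0.  , 0.01, 0.02, 0.03, 0.04, 0.05, 0.06, 0.07, 0.08, 0.09, 0.1 ,
       0.11, 0.12, 0.13, 0.14, 0.15, 0.16, 0.17, 0.18, 0.19, 0.2 , 0.21,
       0.22, 0.23, 0.24, 0.25]))
```

View pics/w3.png

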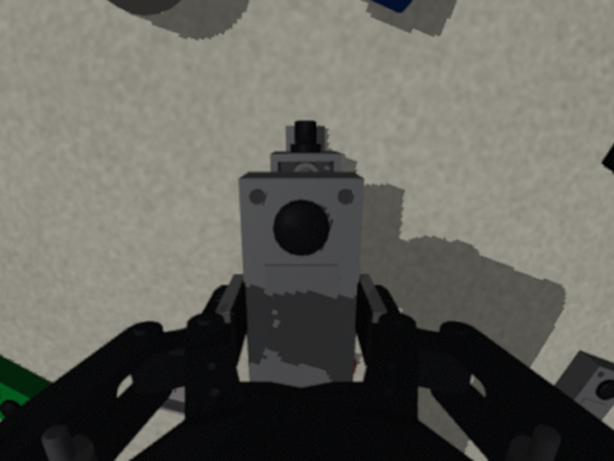

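View pics/s3.png

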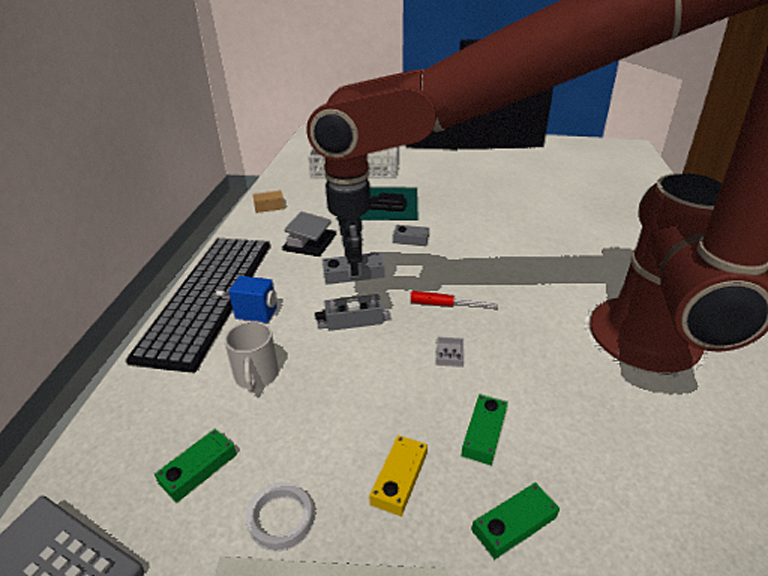

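The wrist view shows the cover held level between the fingers. Its plug at (302,228) points to the gland at (305,133), and the side view at (352,268) agrees. Next I'll measure the held cover against the lower half.

```bash
cat > m.py <<'E'
from h import *
def held(im,tcp,ztop,yaw=18.7):
    W=cloud(im); a=np.radians(yaw);u=np.array([np.cos(a),np.sin(a)]);v=np.array([-u[1],u[0]])
    c=np.array(tcp[:2]); D=W[...,:2]-c; L=D@u; T=D@v; Z=W[...,2]
    m=(np.abs(Z-ztop)<.004)&(L>.018)&(L<.08)&(np.abs(T)<.04)
    n,l,s,_=cv2.connectedComponentsWithStats(m.astype(np.uint8)); m=l==1+np.argmax(s[1:,4])
    P=np.c_[L[m],T[m]]
    mid=(P[:,0]>.025)&(P[:,0]<.05)
    # per-bin centre line
    b=[(x,(P[abs(P[:,0]-x)<.002,1].min()+P[abs(P[:,0]-x)<.002,1].max())/2) for x in np.arange(.026,.05,.004)]
    k=np.polyfit(*np.array(b).T,1)
    tw=np.ptp(P[mid,1]); xe=np.median([P[abs(P[:,1]-t)<.002,0].max() for t in np.arange(-.015,.016,.005)])
    cen=c+u*(xe-.055)+v*(np.polyval(k,xe-.055))
    mp=(Z>ztop+.004)&(Z<ztop+.012)&(L>.02)&(L<.06)&(np.abs(T)<.02)
    pl=(D[mp].min(0)+D[mp].max(0))/2+c
    return dict(z=np.median(Z[m]),width=tw,end=xe,yaw=yaw+np.degrees(np.arctan(k[0])),centre=cen,plug=pl,cen_from_plug=pl-.036*u,n=m.sum())
E
python3 - <<'E'
from m import *
for i in range(3):
    im=vision.get_image("wrist");o=r.get_obs();t=o["tcp_pos"];print(t,o["tool_rot"][2],-np.array(im["R"]).T@im["t"])
    print(held(im,t,.1455))
W=cloud(im);
m=(np.hypot(W[...,0]-.6105,W[...,1]-.044)<.02)&(W[...,2]>.036)&(W[...,2]<.06)
print(m.sum(),W[m].mean(0))
im=vision.get_image("scene");W=cloud(im);R,z,mm=top(W,(.572,.031),(.035,.044),.08);print("lower scene",R,z)
m=(np.hypot(W[...,0]-.570,W[...,1]-.033)<.08)&(W[...,2]>.14)&(W[...,2]<.149);print(m.sum(),W[m].min(0),W[m].max(0))
E
```

```text
[0.56966099 0.03476444 0.12676953] 18.62173454647765 [0.63516555 0.05670303 0.26913638]
{'z': np.float64(0.14233851532175978), 'width': np.float64(0.04801764461034144), 'end': np.float64(0.05313508352500466), 'yaw': np.float64(18.597613175034063), 'centre': array([0.56782449, 0.03437344]), 'plug': array([0.60231217, 0.04588985]), 'cen_from_plug': array([0.5682126 , 0.03434779]), 'n': np.int64(5118)}
[0.56990667 0.03495228 0.12719787] 18.649734436911093 [0.63517874 0.0571196  0.26956596]
{'z': np.float64(0.14247818701302267), 'width': np.float64(0.04815546983689943), 'end': np.float64(0.05298185469171025), 'yaw': np.float64(18.67873978521039), 'centre': array([0.56787118, 0.03467124]), 'plug': array([0.6021425 , 0.04611279]), 'cen_from_plug': array([0.56804293, 0.03457072]), 'n': np.int64(6185)}
[0.5701098  0.03499052 0.12752656] 18.660585614548246 [0.63526997 0.05733995 0.2700055 ]
{'z': np.float64(0.1427527972602176), 'width': np.float64(0.04818812075184552), 'end': np.float64(0.05308353872278053), 'yaw': np.float64(18.78197913686712), 'centre': array([0.56814502, 0.03481772]), 'plug': array([0.60272514, 0.04674666]), 'cen_from_plug': array([0.56862557, 0.03520459]), 'n': np.int64(6596)}
363 [0.6203484  0.047314   0.04057423]
lower scene [573.4  28.4 112.4  48.9  20.2] 0.038795868545709045
321 [ 0.52650455 -0.00221661  0.14001265] [0.62770901 0.07212749 0.14898424]
```

arm_command --series '[{"x":0.004,"y":-0.0035,"z":-0.015,"spin":0,"gripper":0},{"x":0,"y":0,"z":-0.02,"spin":0,"gripper":0},{"x":0,"y":0,"z":-0.012,"spin":0,"gripper":0},{"x":0,"y":0,"z":0,"spin":0,"gripper":0},{"x":0,"y":0,"z":0,"spin":0,"gripper":0},{"x":0,"y":0,"z":0,"spin":0,"gripper":0}]'

```text
time_s: 4.85
tcp_pos: [0.5757, 0.0305, 0.0822]
tool_rot: [180.0, -0.1, 18.6]
force: [0.9, -0.1, -0.9]
opening: 0.0465
gripper_force: 63.0
```

Run:
```python
from m import *
for i in range(2):
    im=vision.get_image("wrist");o=r.get_obs();t=o["tcp_pos"];print(t,o["tool_rot"],o["force"])
    print(held(im,t,.0955))
W=cloud(im);a=np.radians(18.7);u=np.array([np.cos(a),np.sin(a)]);v=np.array([-u[1],u[0]])
D=W[...,:2]-[.5721,.0312];L=D@u;T=D@v;Z=W[...,2]
m=(Z>.034)&(Z<.044)&(L>.03)&(L<.075)&(abs(T)<.04);print("rim",m.sum(), L[m].max() if m.any() else 0)
for lo,hi in((.036,.043),(.02,.036),(.043,.06),(.001,.006)):
    m=(Z>lo)&(Z<hi)&(L>.03)&(L<.085)&(abs(T)<.035)
    if m.any(): print(lo,hi,m.sum(),np.percentile(L[m],[1,99]),np.percentile(T[m],[1,99]))
save("w4.png",im["color"],1.2)
s=vision.get_image("side");save("s4.png",s["color"][150:230,190:290],6)
```

```text
[0.5758012  0.03045728 0.08240954] [ 1.79956351e+02 -1.02180592e-01  1.85790004e+01] [ 0.95115863  0.3752946  -0.78966667]
{'z': np.float64(0.09764546218214498), 'width': np.float64(0.048332499950830846), 'end': np.float64(0.05332242500919539), 'yaw': np.float64(18.75614467840817), 'centre': array([0.5740524, 0.0303915]), 'plug': array([0.61261461, 0.04560547]), 'cen_from_plug': array([0.57851504, 0.0340634 ]), 'n': np.int64(5696)}
[0.57578937 0.03044084 0.08243647] [ 1.79957255e+02 -1.06143258e-01  1.85764886e+01] [-0.18033515 -0.0956438  -0.40663717]
{'z': np.float64(0.0978826257533196), 'width': np.float64(0.04832992886383096), 'end': np.float64(0.05341244125077298), 'yaw': np.float64(18.50121027431019), 'centre': array([0.57407621, 0.03055053]), 'plug': array([0.60953813, 0.04471612]), 'cen_from_plug': array([0.57543856, 0.03317406]), 'n': np.int64(5670)}
rim 282 0.060867352834309184
0.036 0.043 219 [0.05338153 0.05496343] [-0.02384948  0.02307248]
0.02 0.036 939 [0.05482739 0.07657167] [-0.02111212  0.02049416]
0.043 0.06 1 [0.0549967 0.0549967] [-0.00692339 -0.00692339]
0.001 0.006 806 [0.05114268 0.08464   ] [-0.03411861  0.03395397]
```

View pics/s4.png

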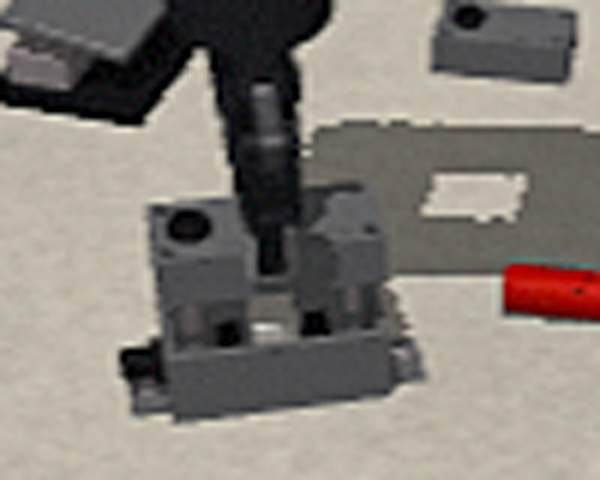

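View pics/w4.png

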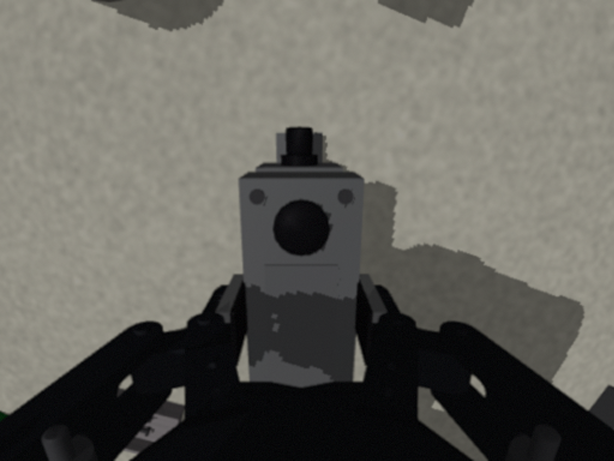

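In the wrist view the cover's end edge at (301,178) overhangs slightly and is a little right of the box end at (300,165). The side crop shows it sitting above both dowels. The numbers call for a correction of (-1.8, +0.5) mm, then going down in stages.

arm_command --series '[{"x":-0.0018,"y":0.0005,"z":0,"spin":0,"gripper":0},{"x":0,"y":0,"z":-0.006,"spin":0,"gripper":0},{"x":0,"y":0,"z":-0.004,"spin":0,"gripper":0},{"x":0,"y":0,"z":-0.003,"spin":0,"gripper":0},{"x":0,"y":0,"z":0,"spin":0,"gripper":0},{"x":0,"y":0,"z":0,"spin":0,"gripper":0},{"x":0,"y":0,"z":0,"spin":0,"gripper":0},{"x":0,"y":0,"z":0,"spin":0,"gripper":0}]'

```text
time_s: 5.8
tcp_pos: [0.5734, 0.031, 0.0685]
tool_rot: [180.0, -0.0, 18.6]
force: [-0.5, 0.8, -1.0]
opening: 0.0464
gripper_force: 63.0
```

Run:
```python
from m import *
for i in range(2):
    im=vision.get_image("wrist");o=r.get_obs();t=o["tcp_pos"];print(t,o["tool_rot"],o["force"])
    h=held(im,t,.0850);print(h)
W=cloud(im);a=np.radians(18.7);u=np.array([np.cos(a),np.sin(a)]);v=np.array([-u[1],u[0]])
E=h["centre"]-[.5721,.0312];print("off u,v",E@u,E@v)
D=W[...,:2]-[.5721,.0312];L=D@u;T=D@v;Z=W[...,2]
m=(Z>.036)&(Z<.043)&(L>.03)&(L<.085)&(abs(T)<.035);print(m.sum(),np.percentile(L[m],[1,99]),np.percentile(T[m],[1,99]))
```

```text
[0.57336746 0.03101075 0.06854293] [ 1.79993616e+02 -2.34492264e-02  1.85765297e+01] [-0.60149049 -0.49330447 -1.42139182]
{'z': np.float64(0.08402201780714276), 'width': np.float64(0.04827377812741805), 'end': np.float64(0.0533853506561903), 'yaw': np.float64(18.402745476494253), 'centre': array([0.57163245, 0.0311005 ]), 'plug': array([0.60601026, 0.04246068]), 'cen_from_plug': array([0.57191069, 0.03091861]), 'n': np.int64(6089)}
[0.57332177 0.03098772 0.06849917] [ 1.79993816e+02 -1.78117280e-02  1.85768043e+01] [-0.1463093   0.00691449 -0.39386974]
{'z': np.float64(0.08400679145358163), 'width': np.float64(0.04836607384197332), 'end': np.float64(0.05341043676793879), 'yaw': np.float64(18.639712217292153), 'centre': array([0.57166307, 0.03093027]), 'plug': array([0.6059727 , 0.04267475]), 'cen_from_plug': array([0.57187313, 0.03113269]), 'n': np.int64(6126)}
off u,v -0.0005003494411934348 -0.00011540842511534422
394 [0.05255353 0.05505073] [-0.02401442  0.02327601]
```

arm_command --series '[{"x":0.0005,"y":0,"z":-0.002,"spin":0,"gripper":0},{"x":0,"y":0,"z":-0.002,"spin":0,"gripper":0},{"x":0,"y":0,"z":-0.002,"spin":0,"gripper":0},{"x":0,"y":0,"z":-0.002,"spin":0,"gripper":0},{"x":0,"y":0,"z":-0.002,"spin":0,"gripper":0},{"x":0,"y":0,"z":0,"spin":0,"gripper":0},{"x":0,"y":0,"z":0,"spin":0,"gripper":0}]'

```text
time_s: 6.6
tcp_pos: [0.5737, 0.031, 0.0582]
tool_rot: [-180.0, 0.0, 18.6]
force: [1.5, -0.2, -1.6]
opening: 0.0467
gripper_force: 63.1
```

arm_command --series '[{"x":0,"y":0,"z":-0.002,"spin":0,"gripper":0},{"x":0,"y":0,"z":-0.002,"spin":0,"gripper":0},{"x":0,"y":0,"z":-0.002,"spin":0,"gripper":0},{"x":0,"y":0,"z":-0.001,"spin":0,"gripper":0},{"x":0,"y":0,"z":0,"spin":0,"gripper":0},{"x":0,"y":0,"z":0,"spin":0,"gripper":0}]'

```text
time_s: 7.2
tcp_pos: [0.5739, 0.031, 0.0522]
tool_rot: [180.0, -0.0, 18.6]
force: [-3.0, 0.7, 6.2]
opening: 0.0462
gripper_force: 63.8
```

arm_command --series '[{"x":0,"y":0,"z":-0.001,"spin":0,"gripper":0},{"x":0,"y":0,"z":0,"spin":0,"gripper":0},{"x":0,"y":0,"z":-0.001,"spin":0,"gripper":0},{"x":0,"y":0,"z":0,"spin":0,"gripper":0},{"x":0,"y":0,"z":0,"spin":0,"gripper":0}]'

```text
time_s: 7.7
tcp_pos: [0.5739, 0.031, 0.0509]
tool_rot: [180.0, 0.0, 18.6]
force: [-5.3, -0.9, 9.7]
opening: 0.0463
gripper_force: 64.2
```

arm_command --series '[{"x":0,"y":0,"z":-0.001,"spin":0,"gripper":0},{"x":0,"y":0,"z":0,"spin":0,"gripper":0},{"x":0,"y":0,"z":-0.001,"spin":0,"gripper":0},{"x":0,"y":0,"z":0,"spin":0,"gripper":0},{"x":0,"y":0,"z":0,"spin":0,"gripper":0}]'

```text
time_s: 8.2
tcp_pos: [0.5739, 0.031, 0.0507]
tool_rot: [-180.0, 0.1, 18.6]
force: [-12.5, -0.3, 20.8]
opening: 0.0463
gripper_force: 65.4
```

Run:
```python
from m import *
for i in range(2):
    im=vision.get_image("wrist");o=r.get_obs();t=o["tcp_pos"];print(t,o["tool_rot"],o["force"],o["torque"])
    h=held(im,t,.0660);print(h)
s=vision.get_image("side");save("s5.png",s["color"][150:230,190:290],6)
```

```text
[0.57387449 0.030966   0.05074639] [-1.79994362e+02  7.89312245e-02  1.85919591e+01] [-11.50900588   0.73096478  20.33276779] [-0.02512071  1.84748193 -0.02648507]
{'z': np.float64(0.06634902489482354), 'width': np.float64(0.04834163806244596), 'end': np.float64(0.05337678636170331), 'yaw': np.float64(18.666176635018484), 'centre': array([0.57218073, 0.03090715]), 'plug': array([0.60643467, 0.04252462]), 'cen_from_plug': array([0.5723351 , 0.03098255]), 'n': np.int64(5797)}
[0.57388806 0.03097878 0.05072773] [-1.79997329e+02  7.70027869e-02  1.85938172e+01] [-11.68926364  -0.29922781  20.5384809 ] [-0.02098434  1.84218399 -0.07503348]
{'z': np.float64(0.06633791047338702), 'width': np.float64(0.04845270005694543), 'end': np.float64(0.053356004025464025), 'yaw': np.float64(18.48895868526708), 'centre': array([0.5721205 , 0.03107315]), 'plug': array([0.60616461, 0.04241954]), 'cen_from_plug': array([0.57206504, 0.03087748]), 'n': np.int64(5803)}
```

View pics/s5.png

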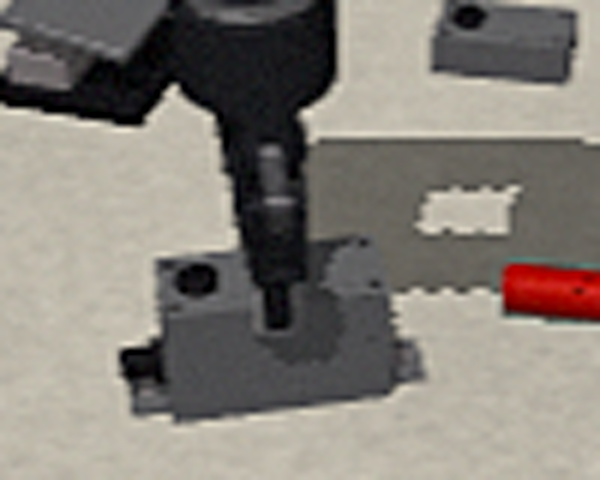

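The side crop shows the joint closed along its whole length at about y=330, with the plug at the gland end (195,278). The cover's top is at 66.3 mm (66 mm expected) and the press force is about 20 N. I'll hold briefly and then hand in.

arm_command --series '[{"x":0,"y":0,"z":0,"spin":0,"gripper":0},{"x":0,"y":0,"z":0,"spin":0,"gripper":0},{"x":0,"y":0,"z":0,"spin":0,"gripper":0},{"x":0,"y":0,"z":0,"spin":0,"gripper":0}]'

```text
time_s: 8.75
tcp_pos: [0.5739, 0.031, 0.0507]
tool_rot: [-180.0, 0.1, 18.6]
force: [-11.6, 0.4, 20.2]
opening: 0.0466
gripper_force: 65.4
```

```bash
python3 -c "
from rig import r,ticket
print(r.get_obs()['force']);print(ticket.job_done())"
```

```text
[-11.56903767   0.36929257  20.17592727]
the job is handed in; nothing more can be done
None
```

The 110 mm grey cover is on both dowels with its plug at the gland end, the joint looks closed, and the arm is still pressing it shut at about 20 N; the job was handed in at 8.75 s, and no verdict was returned.

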